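Tip dowels from a scoop into the grooves of a rack

ROBOT

A 6-joint arm with a two-finger parallel gripper is mounted at the origin on a cart in front of the work surface, level with it; the furniture and walls round the work are solid. World frame = base frame: x ahead of the robot, y to its left, z up, the work surface at z = 0. Lengths are in mm, angles in rad, forces in N, time in s.
With the tool pointing down it reaches from about 300 to 775 mm from the base axis. Payload 14.6 kg.
Tool frame: the origin (TCP) lies on the centre line of the jaws, within the pads' length; the fingertips stand 8 mm ahead of it and the grasp point (between the pads) lies 11 mm behind it; z points along the fingers, y is the direction in which the jaws open and shut (so a half turn about z gives the same grasp; the last joint's range is limited). The gripper opens to 94 mm and grips with 3 to 60 N. Pads are 16 mm wide; open, the fingers measure 119 mm over their backs; the gripper's body (75 mm by 177 mm) begins 78 mm behind the grasp point.
Start: joints at [-1.348, 0.3, 1.521, -0, 1.321, -0.067], TCP at [157.161, -527.057, 213.446] pointing down, gripper open.
Joint ranges: [-3.03, 3.03], [-0.79, 2.21], [0.23, 2.52], [-1.04, 4.18], [0, 3.07], [-2.55, 2.55]. Speed limits (rad/s): [2.22, 2.22, 2.57, 3.14, 3.14, 3.14].

INTERFACE

Orientations are given as [roll, pitch, yaw] about the fixed x, y, z axes, in that order (R = Rz(yaw) Ry(pitch) Rx(roll)).
In Python, from cell import read_state, cams, manip gives the robot as it stands.
- The arm moves only by the shell command python3 -m handwheel 'ROWS' [OPENING] [FORCE]. ROWS is JSON, a list of rows, each a list of 4 numbers: the shift along the tool's x, y, z in m, then the turn about the tool's z in degrees. In form: [[dx, dy, dz, turn], ...]. A call has 1 to 5 rows; each row is the pose to reach, as a shift and turn from the pose measured when the call began, along the tool's axes at that moment; what a row does not reach only later rows make up. A row lasts 1/8 s, in which the tool goes at most 62.5 mm and 10.7 degrees, less where a joint would pass 70% of its speed; a pose out of reach is approached as far as the arm can. A call with a gripper value outside its range is refused whole. OPENING is the closure, from 0 (fully open) to 1 (shut), set as the call begins (- or left out, the last holds). The fingers move at their own pace and stop on an object; FORCE is the grip in N (left out, the last holds). Time passes only in rows, so rows that repeat a pose let the fingers close. It gives the time, the measured TCP pose, the force and the opening at its end, in the units of the state.
- read_state(): the state, without advancing time (a new reading comes with each control period).
- cams.camera(name): name is "scene" or "top"; returns the picture (384x512x3 uint8, red, green, blue); there is no depth.
- cams.get_calibration(name): a dict with "vertical_fov" (degrees; the focal length in pixels is half the picture's height over the tangent of half this angle, whatever the lens; pixels are square), "cx", "cy" (the principal point, pixels), "R" (3x3) and "t" (3): a world point X has camera coordinates R X + t. Camera axes: x right, y down, z forward; pixel columns grow to the right and rows downward; lengths in mm; the calibration is good to about 2 mm. A picture is of the moment at which its call begins. get_calibration takes no time and is no camera call.
- manip.sign_off(): hands the job in, once; it reports no verdict.
The state is a dict: "clock": time; "joints": joint angles; "qd": joint speeds; "effort": joint torques, N m; "eef_pos": TCP position; "eef_rot": TCP orientation; "wrist_force": force on the tool from outside, world axes, zero at the start; "moment": the same for the moment, N m; "finger_gap": finger opening in mm.
Only numpy, scipy, OpenCV 4.12 (cv2) and the standard library are available. Lean on these libraries where they do the work, as an engineer would, in place of code of your own. Each camera call takes 0.05 s, during which the arm holds its last target. There are 200 camera calls.

TASK

Carry the green scoop by its black bridge bar to the rack and set it level in the rack's cradle, its two steel pins in the V-notches and its dowels still inside, and let go. Then take it by the red bar at its tail and raise the tail, so that the scoop tips about its pins and all three wooden dowels roll out and settle each in a groove of the rack; lower the empty scoop level onto its rest again and let go. Do not touch the dowels with the gripper, and do not disturb the glue bottle, the sanding block or the thread spool.

Things in the scene. Friction and masses are not known exactly. Their poses are not given: they have to be found in the camera images.
- scoop: green open-topped scoop, loose, about 0.24 kg empty: 98 mm long, 124 mm wide, walls 34 mm high, open at its mouth. Origin on the underside below the bridge bar; +x to the mouth, z up. The box runs from x=-43 to +55 mm. Its inner floor falls 7 degrees from mouth to back, so dowels stay back while it is level and roll out once the tail is raised some 10 degrees; 25 to 30 empties it
- bridge (a point): centre of the black bridge bar across the scoop's top, for carrying: flat-sided bar along the scoop's y, 12 mm thick (x), 16 mm high, 124 mm long, centre 55 mm above the scoop's underside; the dowels below reach up to 26 mm above the underside. Axes as scoop
- tail (a point): centre of the red round tail bar, for tipping: diameter 12 mm, 92 mm long along the scoop's y, at x=-74, z=46 mm of the scoop; 25 mm free between it and the scoop's back wall; green arms hold it at y=+-42 mm, free between them. Axes as scoop
- pivot (a point): middle of the scoop's mouth edge, on the common axis of the two steel pins (diameter 10 mm, sticking out sideways from y=+-62 to +-84 mm), at x=+55, z=15 mm of the scoop. Axes as scoop
- cradle (a point): where pivot lies when the pins rest in the fixed rack's two slippery 90-degree V-notches, 54 mm above the table; +x the way the dowels roll, along the seated scoop's x; y along the pins. Notches 35 mm wide at their top, 10 mm above this point, at y=+-69 to +-78 mm: 7 mm side play. A white-topped block (x=-88 to -64 mm) holds the seated scoop level, its underside 39 mm above the table
- board: the rack's fixed grooved brown board. Origin: middle of its head edge, 7 mm below the cradle point; +x down the board, which falls 9 degrees; y along the grooves; z square to its top. Five grooves 17.5 mm wide, 16 mm deep, centred at x=30, 54, 78, 102, 126 mm; a dowel in a groove is flush with the top (centre z=-8 mm), later ones roll over it. Side and end walls 24 mm high
- dowel_1: one of three loose round-ended pale wooden dowels, diameter 16 mm, 110 mm long, 25 g; origin at its centre, x along it. Starts lying across the scoop (along the scoop's y) at its back
- dowel_2: one of three loose round-ended pale wooden dowels, diameter 16 mm, 110 mm long, 25 g; origin at its centre, x along it. Starts lying across the scoop (along the scoop's y) at its back
- dowel_3: one of three loose round-ended pale wooden dowels, diameter 16 mm, 110 mm long, 25 g; origin at its centre, x along it. Starts lying across the scoop (along the scoop's y) at its back
- glue: dark glue bottle with blue grips, 23x32x83 mm, standing; origin under its centre. To be left alone
- sander: purple sanding block, 34x64x10 mm, lying; origin under its centre. To be left alone
- spool: wooden thread spool with beige thread, 25 mm diameter, 29 mm high, standing; origin under its centre. To be left alone
- tail_bar: the red tail bar itself, fixed to the scoop; origin at its centre, the same point as tail

How it is judged:
By the outcome, as a careful person would: the job done as asked, in the order asked, and still so for the second after the job is handed in, with the robot touching nothing.
It also fails if it takes over 61 s, if anything falls off the work surface, if the arm or the gripper's body presses on something with over 40 N, if the wrist force passes 120 N, or if a joint passes its speed limit or range.

## Working session

There is one attempt and no reset: what is moved stays moved. The work goes in short steps, Python scripts to look and compute and a shell command to move; the robot and the scene stay as the last step left them, time stands still between calls to the robot, and variables do not carry over. Pictures are saved under pics/ and viewed, about 8 in all and at most 12, crops included, and the job is handed in when it is done.

```bash
ls; mkdir -p pics; python3 - <<'E'
from cell import read_state,cams
import cv2
s=read_state();print(s)
for n in("scene","top"):
    c=cams.get_calibration(n);print(n,c)
    im=cams.camera(n);cv2.imwrite(f"pics/{n}0.png",cv2.resize(im[:,:,::-1],(800,600),interpolation=cv2.INTER_CUBIC))
    cv2.imwrite(f"pics/raw_{n}0.png",im[:,:,::-1])
E
```

```text
pics
{'clock': 0.0, 'joints': array([-1.34759945e+00,  3.00476896e-01,  1.52157937e+00,  3.68127185e-06,
        1.32071066e+00, -6.66004029e-02]), 'qd': array([ 0.0008231 , -0.00039916, -0.00157425,  0.00026136,  0.00244205,
       -0.0009982 ]), 'effort': array([-1.72540811e-03, -5.31804442e+01, -3.52737522e+01,  7.07967044e-02,
        2.44221976e-02, -7.93888876e-05]), 'eef_pos': array([ 157.1079661 , -526.81644255,  212.88387386]), 'eef_rot': array([-3.14042122e+00, -8.17067751e-05,  2.89796316e-01]), 'wrist_force': array([-0.52202741, -0.07655293, -0.14711886]), 'moment': array([-0.01230493,  0.00402817,  0.00176396]), 'finger_gap': 93.71260788791722}
scene {'vertical_fov': 43.904090302936105, 'cx': 265.37814174413296, 'cy': 199.90530549530058, 'R': array([[-0.7748207 , -0.63206539, -0.01209237],
       [-0.24853582,  0.32214527, -0.91348365],
       [ 0.5812769 , -0.70478065, -0.40669571]]), 't': array([527.59788526, 149.63933719, 970.96229482])}
top {'vertical_fov': 46.78382639124512, 'cx': 253.2931693188613, 'cy': 186.9737210060932, 'R': array([[ 0.00507228, -0.99980318,  0.01918018],
       [-0.98905994, -0.00784368, -0.14730548],
       [ 0.14742693, -0.01822318, -0.98890506]]), 't': array([  95.77543307,  577.96720435, 1064.37999832])}
```

View pics/scene0.png

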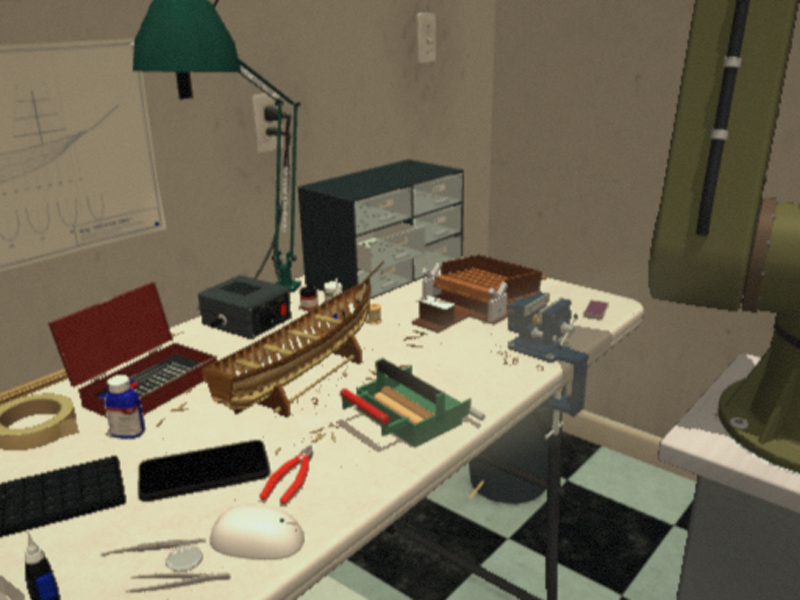

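View pics/top0.png

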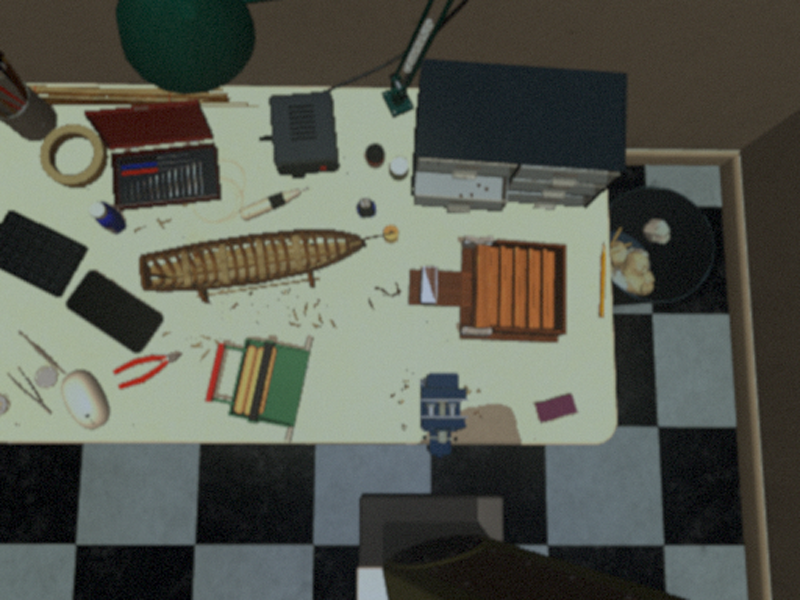

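```bash
cat > h.py <<'E'
import numpy as np
from cell import cams
def cal(n):
    c=cams.get_calibration(n);f=192/np.tan(np.radians(c["vertical_fov"]/2));return c,f
def w2p(n,X):
    c,f=cal(n);p=np.atleast_2d(X)@np.array(c["R"]).T+c["t"];return np.c_[c["cx"]+f*p[:,0]/p[:,2],c["cy"]+f*p[:,1]/p[:,2]]
def p2w(n,uv,z):
    c,f=cal(n);R=np.array(c["R"]);o=-R.T@c["t"];d=R.T@np.array([(uv[0]-c["cx"])/f,(uv[1]-c["cy"])/f,1]);return o+d*(z-o[2])/d[2]
E
python3 - <<'E'
import cv2,numpy as np
im=cv2.imread("pics/raw_top0.png");sc=cv2.imread("pics/raw_scene0.png")
def crop(im,x,y,w,h,s,g=10):
    o=cv2.resize(im[y:y+h,x:x+w],None,fx=s,fy=s,interpolation=cv2.INTER_CUBIC)
    for k in range(-x%g,w,g): cv2.line(o,(k*s,0),(k*s,5),(0,0,255));cv2.putText(o,str(x+k),(k*s,14),0,.35,(0,0,255))
    for k in range(-y%g,h,g): cv2.line(o,(0,k*s),(5,k*s),(0,0,255));cv2.putText(o,str(y+k),(6,k*s+4),0,.35,(0,0,255))
    return o
a=crop(im,126,208,80,75,5);b=crop(im,256,146,80,75,5)
cv2.imwrite("pics/m1.png",np.hstack([a,b]))
E
```

```text
(no output)
```

View pics/m1.png

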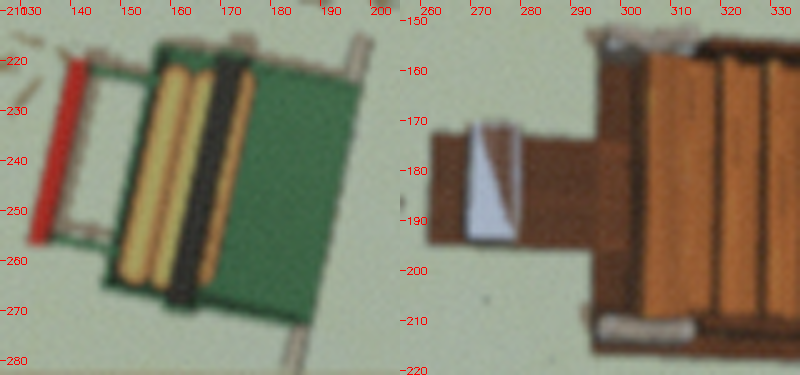

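```bash
python3 - <<'E'
import cv2,numpy as np
from scipy.optimize import least_squares
from h import *
im=cv2.imread("pics/raw_top0.png");sc=cv2.imread("pics/raw_scene0.png")
def crop(im,x,y,w,h,s,g=10):
    o=cv2.resize(im[y:y+h,x:x+w],None,fx=s,fy=s,interpolation=cv2.INTER_CUBIC)
    for k in range(-x%g,w,g): cv2.line(o,(k*s,0),(k*s,5),(0,0,255));cv2.putText(o,str(x+k),(k*s,14),0,.35,(0,0,255))
    for k in range(-y%g,h,g): cv2.line(o,(0,k*s),(5,k*s),(0,0,255));cv2.putText(o,str(y+k),(6,k*s+4),0,.35,(0,0,255))
    return o
a=crop(sc,215,225,100,66,4);b=crop(sc,262,160,90,66,4)
cv2.imwrite("pics/m2.png",np.hstack([a,b]))
def fit(pts,x0):
    def T(p,L):
        c,s=np.cos(p[2]),np.sin(p[2]);return np.c_[p[0]+c*L[:,0]-s*L[:,1],p[1]+s*L[:,0]+c*L[:,1],L[:,2]]
    L=np.array([q[0] for q in pts],float);U=np.array([q[1] for q in pts],float)
    r=least_squares(lambda p:(w2p("top",T(p,L))-U).ravel(),x0,x_scale=[10,10,.1],loss="soft_l1")
    print(r.x,np.degrees(r.x[2]));print((w2p("top",T(r.x,L))-U).round(1).tolist());return r.x
# red bar end mid-points, bridge bar top mids, pin tips
fit([((-74,46,46),(142,220.5)),((-74,-46,46),(133.7,256.5)),((0,62,63),(172.5,218.5)),((0,-62,63),(162.5,269)),
 ((55,62,34),(196.5,224)),((55,-62,34),(186.5,272)),((55,84,15),(197.3,215)),((55,-84,15),(184,283))],[400,230,-1.7])
fit([((-88,20,39),(270,171)),((-64,20,39),(279,171)),((-88,-20,39),(270,193.5)),((-64,-20,39),(279,193.5)),
 ((0,73.5,64),(304.5,154)),((0,-73.5,64),(305,211))],[480,-50,-1.57])
E
```

```text
[435.33131746 305.76044323  -1.74670595] -100.07887874578914
[[0.3, -0.8], [0.3, 0.7], [-0.3, -0.2], [-1.1, 0.7], [-0.5, -0.8], [-0.7, 1.4], [1.2, 0.1], [1.0, -1.0]]
[587.35249095 -28.54886247  -1.5780159 ] -90.41365081093181
[[-0.6, 4.2], [-0.1, 4.3], [-0.8, -2.5], [-0.2, -2.4], [1.1, -1.3], [0.9, 0.9]]
```

View pics/m2.png

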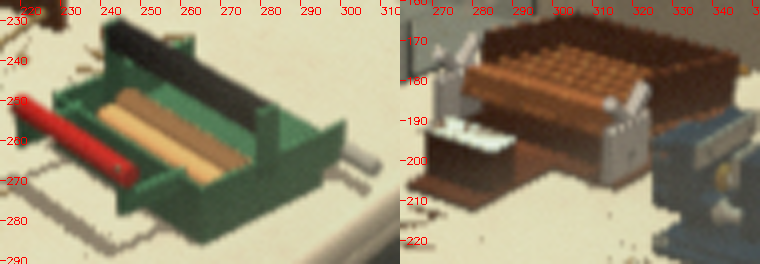

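```bash
cat > go.py <<'E'
import sys,numpy as np
from scipy.spatial.transform import Rotation as Ro
from cell import read_state
s=read_state();x,y,z,yaw=map(float,sys.argv[1:5])
R=Ro.from_euler("xyz",s["eef_rot"])
d=R.inv().apply(np.array([x,y,z])-s["eef_pos"])/1000
t=-((yaw-np.degrees(s["eef_rot"][2])+180)%360-180)
print(s["clock"],s["eef_pos"].round(1),np.degrees(s["eef_rot"]).round(1),"F",s["wrist_force"].round(1),"gap",round(s["finger_gap"],1),"J",s["joints"].round(2));print("row",d.round(4),t.round(1))
E
python3 go.py 420 -150 250 70; python3 -c "
from h import *;print(p2w('top',(276,255),50),p2w('top',(250,140),60))"
```

```text
0.1 [ 157.1 -526.8  212.9] [-179.9   -0.    16.6] F [ 0.1 -0.1 -0.1] gap 93.8 J [-1.35  0.3   1.52 -0.    1.32 -0.07]
row [ 0.3596 -0.286  -0.0367] -53.4
[410.05100626  43.84927919  50.        ] [692.82066329 108.66180325  60.        ]
```

```bash
R='[[0.36,-0.286,-0.037,-53],[0.36,-0.286,-0.037,-53],[0.36,-0.286,-0.037,-53],[0.36,-0.286,-0.037,-53],[0.36,-0.286,-0.037,-53]]'; python3 -m handwheel '[[0.36,-0.286,-0.037,-53],[0.36,-0.286,-0.037,-53],[0.36,-0.286,-0.037,-53],[0.36,-0.286,-0.037,-53],[0.36,-0.286,-0.037,-53]]' 0 20; python3 go.py 430 150 220 120
```

```text
clock: 0.72
eef_pos: [336.1, -269.8, 238.5]
eef_rot: [-3.141, -0.001, 1.22]
wrist_force: [0.4, 0.2, -0.3]
finger_gap: 93.9
0.725 [ 336.1 -269.8  238.5] [-1.80e+02 -1.00e-01  6.99e+01] F [ 0.4  0.2 -0.3] gap 93.9 J [-0.76  0.01  1.8   0.    1.34 -0.41]
row [ 0.4265 -0.0559  0.0189] -50.1
```

```bash
python3 -m handwheel '[[0.42,-0.056,0.019,-50],[0.42,-0.056,0.019,-50],[0.42,-0.056,0.019,-50],[0.42,-0.056,0.019,-50],[0.42,-0.056,0.019,-50]]'; python3 go.py 435 306 150 169.9
```

```text
clock: 1.35
eef_pos: [403.0, 35.2, 224.8]
eef_rot: [3.141, -0.001, 2.098]
wrist_force: [0.6, -0.9, 0.3]
finger_gap: 93.9
1.35 [403.   35.2 224.8] [180.   -0.  120.2] F [ 0.6 -0.9  0.3] gap 93.9 J [-0.   -0.04  1.88  0.    1.3  -0.53]
row [0.2178 0.1639 0.0751] -49.7
```

```bash
python3 -m handwheel '[[0.218,0.164,0.075,-49.7],[0.218,0.164,0.075,-49.7],[0.218,0.164,0.075,-49.7],[0.218,0.164,0.075,-49.7],[0.218,0.164,0.075,-49.7]]'; python3 -m handwheel '[[0,0,0,0],[0,0,0,0]]'; python3 go.py 435 306 150 169.9
python3 - <<'E'
from cell import cams
import cv2,numpy as np
from h import *
a=cams.camera("top")[:,:,::-1].copy();b=cams.camera("scene")[:,:,::-1].copy()
np.save("pics/a",a);np.save("pics/b",b)
o=np.hstack([cv2.resize(a[200:290,110:210],None,fx=4,fy=4,interpolation=2),cv2.resize(b[200:290,205:305],None,fx=4,fy=4,interpolation=2)])
cv2.imwrite("pics/m3.png",o)
E
```

```text
clock: 1.98
eef_pos: [434.4, 308.6, 148.7]
eef_rot: [-3.142, -0.001, 2.973]
wrist_force: [0.0, -0.3, -0.1]
finger_gap: 93.8
clock: 2.22
eef_pos: [434.2, 308.0, 148.6]
eef_rot: [-3.141, -0.002, 2.971]
wrist_force: [0.2, -0.2, 0.4]
finger_gap: 94.1
2.225 [434.2 308.  148.6] [-1.800e+02 -1.000e-01  1.702e+02] F [ 0.2 -0.2  0.4] gap 94.1 J [ 0.55  0.32  1.65  0.    1.17 -0.85]
row [-0.0011 -0.0018 -0.0014] 0.3
```

View pics/m3.png

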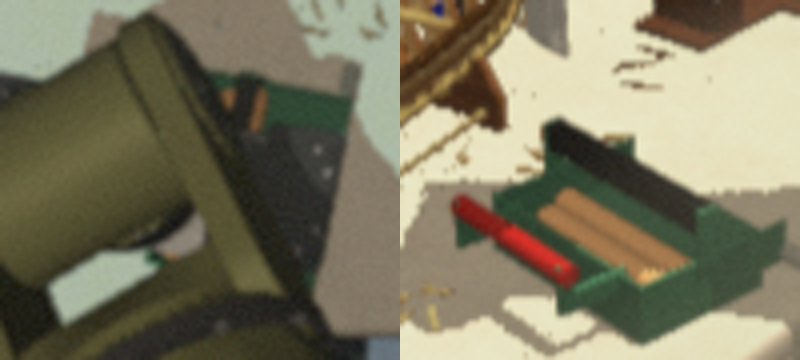

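```bash
python3 - <<'E'
from h import *
def T(p,L):
    c,s=np.cos(p[2]),np.sin(p[2]);L=np.array(L,float);return np.c_[p[0]+c*L[:,0]-s*L[:,1],p[1]+s*L[:,0]+c*L[:,1],L[:,2]]
print(w2p("scene",T([435.3,305.8,-1.7467],[(-74,46,46),(-74,-46,46),(0,62,63),(0,-62,63),(55,-84,15)])).round(1))
print(w2p("scene",T([587.4,-28.5,-1.578],[(-88,29,39),(-88,-29,39),(-64,-29,39),(-64,29,39),(-17.5,-73.5,64),(17.5,-73.5,64),(0,-73.5,54)])).round(1))
E
```

```text
[[221.7 250.7]
 [249.9 268.7]
 [244.9 229.5]
 [284.  251.1]
 [310.9 266.5]]
[[269.7 192.3]
 [287.  197.7]
 [292.5 194.8]
 [275.3 189.6]
 [316.8 184.7]
 [324.2 180.8]
 [320.4 186.2]]
```

```bash
python3 -m handwheel '[[-0.001,-0.002,0.05,0.2],[-0.001,-0.002,0.09,0.2],[-0.001,-0.002,0.104,0.2],[-0.001,-0.002,0.104,0.2]]'; python3 -m handwheel '[[0,0,0,0],[0,0,0,0],[0,0,0,0],[0,0,0,0],[0,0,0,0]]' 1 40;python3 -m handwheel '[[0,0,0,0],[0,0,0,0],[0,0,0,0]]'; python3 go.py 435 306 150 169.9
```

```text
clock: 2.82
eef_pos: [435.4, 305.2, 45.6]
eef_rot: [3.141, -0.001, 2.966]
wrist_force: [0.2, -0.3, 0.5]
finger_gap: 94.0
clock: 3.45
eef_pos: [435.4, 305.2, 45.7]
eef_rot: [3.141, -0.001, 2.966]
wrist_force: [0.9, 0.4, 0.1]
finger_gap: 47.2
clock: 3.82
eef_pos: [435.4, 305.3, 45.7]
eef_rot: [3.141, -0.001, 2.966]
wrist_force: [0.3, 0.7, -0.7]
finger_gap: 17.6
3.825 [435.4 305.3  45.7] [180.   -0.  169.9] F [ 0.3  0.7 -0.7] gap 17.6 J [ 0.54  0.46  1.73  0.    0.95 -0.85]
row [ 0.0006  0.0006 -0.1043] 0.0
```

```bash
python3 -m handwheel '[[0,0,0,0],[0,0,0,0],[0,0,0,0]]'; python3 -m handwheel '[[0,0,-0.01,0],[0,0,-0.02,0],[0,0,-0.03,0],[0,0,-0.03,0]]'; python3 go.py 435 306 170 169.9
python3 - <<'E'
from cell import cams
import cv2
b=cams.camera("scene")[:,:,::-1]
cv2.imwrite("pics/m4.png",cv2.resize(b[170:290,205:325],None,fx=5,fy=5,interpolation=2))
E
```

```text
clock: 4.2
eef_pos: [435.4, 305.3, 45.7]
eef_rot: [3.141, -0.001, 2.966]
wrist_force: [-0.6, 0.3, 0.5]
finger_gap: 11.1
clock: 4.7
eef_pos: [435.9, 305.6, 76.7]
eef_rot: [3.14, 0.001, 2.966]
wrist_force: [0.0, -0.7, -2.8]
finger_gap: 11.6
4.7 [435.9 305.6  76.7] [179.9   0.  169.9] F [ 0.  -0.7 -2.8] gap 11.6 J [ 0.54  0.42  1.71  0.    1.02 -0.85]
row [ 0.0009  0.0004 -0.0933] 0.0
```

View pics/m4.png

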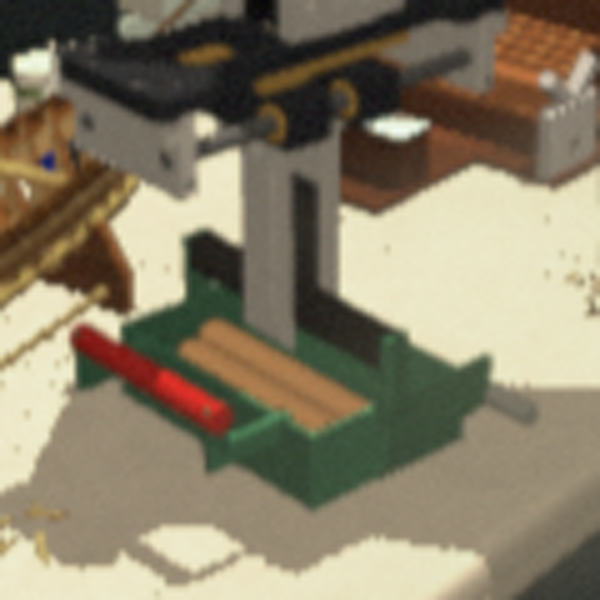

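```bash
python3 -m handwheel '[[0,0,-0.02,0],[0,0,-0.05,0],[0,0,-0.085,0],[0,0,-0.115,0],[0,0,-0.125,0]]'; python3 go.py 588 76 200 179.6
```

```text
clock: 5.38
eef_pos: [435.9, 305.4, 202.2]
eef_rot: [3.14, 0.001, 2.966]
wrist_force: [-0.1, -0.0, -2.8]
finger_gap: 11.6
5.375 [435.9 305.4 202.2] [1.799e+02 1.000e-01 1.699e+02] F [-0.1 -0.  -2.8] gap 11.6 J [ 0.54  0.27  1.59  0.    1.28 -0.85]
row [-0.1899 -0.1993  0.002 ] -9.7
```

```bash
python3 -m handwheel '[[-0.005,-0.005,0,0],[-0.015,-0.016,0,-0.5],[-0.029,-0.030,0,-1.5],[-0.044,-0.046,0,-2.5],[-0.060,-0.063,0,-3]]'; python3 go.py 588 76 200 179.6
```

```text
clock: 6.0
eef_pos: [484.4, 231.3, 200.9]
eef_rot: [3.141, -0.0, 3.018]
wrist_force: [0.8, -0.2, -2.2]
finger_gap: 11.4
6.0 [484.4 231.3 200.9] [179.9  -0.  172.9] F [ 0.8 -0.2 -2.2] gap 11.4 J [ 0.38  0.28  1.58  0.    1.29 -1.07]
row [-0.1219 -0.1414  0.0007] -6.7
```

```bash
python3 -m handwheel '[[-0.019,-0.013,0,-0.7],[-0.036,-0.025,0,-1.4],[-0.053,-0.037,0,-2.1],[-0.070,-0.049,0,-2.8],[-0.087,-0.061,0,-3.5]]'; python3 go.py 588 76 200 179.6
```

```text
clock: 6.62
eef_pos: [563.6, 158.5, 199.4]
eef_rot: [3.141, -0.002, 3.08]
wrist_force: [-0.1, 0.1, -2.5]
finger_gap: 11.9
6.625 [563.6 158.5 199.4] [ 1.800e+02 -1.000e-01  1.765e+02] F [-0.1  0.1 -2.5] gap 11.9 J [ 0.21  0.39  1.43  0.    1.32 -1.3 ]
row [-0.0294 -0.0808 -0.0007] -3.1
```

```bash
python3 -m handwheel '[[-0.007,-0.018,0,-0.7],[-0.014,-0.038,0,-1.4],[-0.021,-0.057,0,-2.1],[-0.028,-0.074,0,-2.8],[-0.030,-0.081,0,-3.1]]'; python3 go.py 587.8 26.5 130 179.6
```

```text
clock: 7.25
eef_pos: [588.6, 74.1, 198.0]
eef_rot: [3.141, -0.004, 3.133]
wrist_force: [-0.5, 0.4, -3.4]
finger_gap: 11.3
7.25 [588.6  74.1 198. ] [180.   -0.2 179.5] F [-0.5  0.4 -3.4] gap 11.3 J [ 0.06  0.41  1.41  0.    1.33 -1.5 ]
row [ 0.0001 -0.0476  0.068 ] -0.1
```

```bash
python3 -m handwheel '[[0,-0.008,0.005,0],[0,-0.020,0.015,0],[0,-0.033,0.03,0],[0,-0.043,0.045,0],[0,-0.0475,0.06,0]]'; python3 -m handwheel '[[0,0,0.008,0],[0,0,0.008,0],[0,0,0.008,0]]'; python3 go.py 587.8 26.5 84.7 179.6
python3 - <<'E'
from cell import cams
import cv2,numpy as np
a=cams.camera("top")[:,:,::-1].copy();b=cams.camera("scene")[:,:,::-1].copy()
cv2.imwrite("pics/raw_a5.png",a);cv2.imwrite("pics/raw_b5.png",b)
o=np.hstack([cv2.resize(a[140:230,250:340],None,fx=4,fy=4,interpolation=2),cv2.resize(b[140:230,255:355],None,fx=4,fy=4,interpolation=2)])
cv2.imwrite("pics/m5.png",o)
E
```

```text
clock: 7.88
eef_pos: [587.7, 25.9, 136.6]
eef_rot: [3.141, -0.005, 3.132]
wrist_force: [0.5, -0.5, -3.8]
finger_gap: 11.6
clock: 8.25
eef_pos: [587.9, 26.2, 129.2]
eef_rot: [3.141, -0.004, 3.133]
wrist_force: [0.1, 0.3, -2.7]
finger_gap: 11.7
8.25 [587.9  26.2 129.2] [180.   -0.2 179.5] F [ 0.1  0.3 -2.7] gap 11.7 J [-0.02  0.47  1.5   0.    1.18 -1.58]
row [-0.      0.0003  0.0445] -0.1
```

View pics/m5.png

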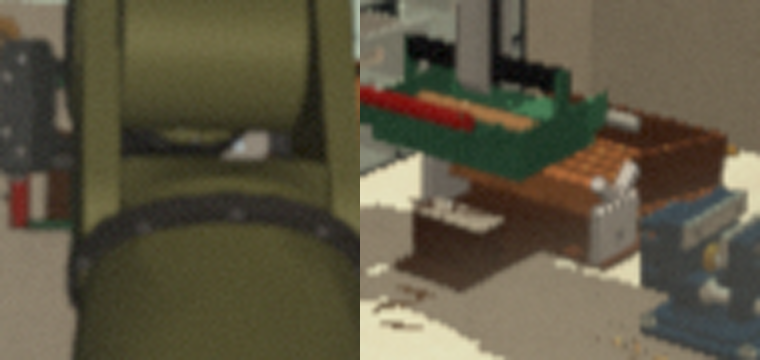

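```bash
python3 - <<'E'
from h import *
def T(p,L):
    c,s=np.cos(p[2]),np.sin(p[2]);L=np.array(L,float);return np.c_[p[0]+c*L[:,0]-s*L[:,1],p[1]+s*L[:,0]+c*L[:,1],L[:,2]]
P=[587.4,-28.5,-1.578]
print(w2p("scene",T(P,[(0,-84,98.5),(0,-62,98.5),(-17.5,-78,64),(17.5,-78,64),(0,-78,54),(-17.5,-69,64),(17.5,-69,64),(0,-69,54)])).round(1))
E
python3 - <<'E'
import cv2
b=cv2.imread("pics/raw_b5.png")[160:210,295:345]
cv2.imwrite("pics/m6.png",cv2.resize(b,None,fx=12,fy=12,interpolation=2))
E
```

```text
[[324.4 171.4]
 [317.4 169.6]
 [318.3 185.1]
 [325.6 181.2]
 [321.8 186.6]
 [315.4 184.3]
 [322.8 180.4]
 [319.  185.8]]
```

View pics/m6.png

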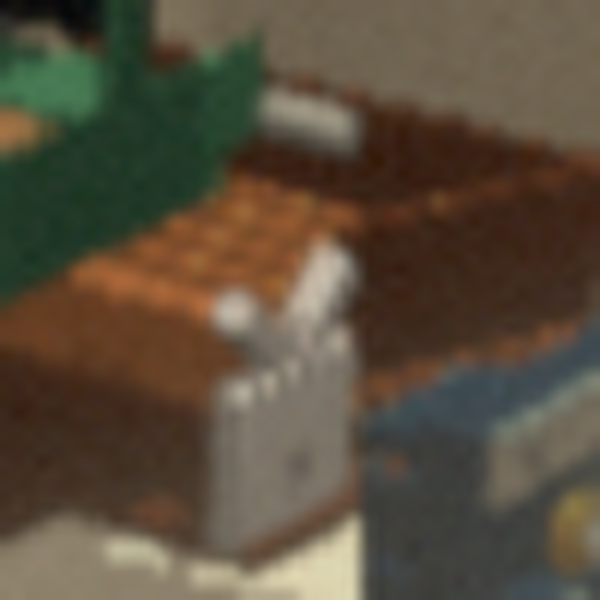

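```bash
python3 -m handwheel '[[-0.0006,0.003,0.007,-0.1],[-0.0006,0.003,0.018,-0.1],[-0.0006,0.003,0.028,-0.1],[-0.0006,0.003,0.034,-0.1],[-0.0006,0.003,0.036,-0.1]]';python3 -m handwheel '[[0,0,0.002,0],[0,0,0.004,0],[0,0,0.004,0]]'; python3 go.py 588.5 29.5 84.7 179.6
```

```text
clock: 8.98
eef_pos: [588.3, 29.0, 92.7]
eef_rot: [3.141, -0.004, 3.134]
wrist_force: [-0.2, 0.5, -2.7]
finger_gap: 11.7
clock: 9.35
eef_pos: [588.3, 29.1, 88.7]
eef_rot: [3.141, -0.004, 3.134]
wrist_force: [-0.3, 0.5, -2.5]
finger_gap: 11.8
9.35 [588.3  29.1  88.7] [180.   -0.2 179.6] F [-0.3  0.5 -2.5] gap 11.8 J [-0.01  0.51  1.53  0.    1.1  -1.58]
row [-0.0002  0.0004  0.004 ] -0.0
```

```bash
for i in 1 ; do python3 -m handwheel '[[0,0,0.001,0],[0,0,0.001,0]]'|grep -v rot; python3 -m handwheel '[[0,0,0.001,0],[0,0,0.001,0]]'|grep -v rot; python3 -m handwheel '[[0,0,0.001,0],[0,0,0.001,0]]'|grep -v rot;  done
```

```text
clock: 9.6
eef_pos: [588.3, 29.0, 87.8]
wrist_force: [-0.6, -0.8, -1.6]
finger_gap: 11.7
clock: 9.85
eef_pos: [588.4, 28.9, 86.8]
wrist_force: [-0.1, -0.9, -2.2]
finger_gap: 11.6
clock: 10.1
eef_pos: [588.5, 28.8, 85.9]
wrist_force: [-0.5, -1.9, -1.5]
finger_gap: 11.8
```

```bash
python3 -m handwheel '[[0,-0.001,0,0],[0,-0.0015,0,0]]'|grep -v rot; python3 -m handwheel '[[0,-0.0005,0.001,0],[0,-0.0005,0.001,0]]'|grep -v rot; python3 -m handwheel '[[0,0,0.001,0],[0,0,0.001,0]]'|grep -v rot;
```

```text
clock: 10.35
eef_pos: [588.4, 27.4, 85.8]
wrist_force: [0.0, 2.2, -0.4]
finger_gap: 11.9
clock: 10.6
eef_pos: [588.5, 27.2, 85.0]
wrist_force: [-0.3, 2.6, 1.7]
finger_gap: 11.6
clock: 10.85
eef_pos: [589.0, 27.4, 84.8]
wrist_force: [-0.9, 3.7, 6.4]
finger_gap: 11.8
```

```bash
python3 -m handwheel '[[0,0.0006,-0.0003,0],[0,0.0006,-0.0003,0]]'|grep -v rot; python3 -m handwheel '[[0,0,0,0],[0,0,0,0],[0,0,0,0],[0,0,0,0]]' 0.55 |grep -v rot; python3 -m handwheel '[[0,0,-0.01,0],[0,0,-0.03,0],[0,0,-0.06,0],[0,0,-0.10,0],[0,0,-0.125,0]]'|grep -v rot; python3 -m handwheel '[[0,0.06,0,0],[0,0.12,0,0],[0,0.18,0,0],[0,0.22,0,0],[0,0.22,0,0]]';python3 - <<'E'
from cell import cams
import cv2,numpy as np
a=cams.camera("top")[:,:,::-1].copy();b=cams.camera("scene")[:,:,::-1].copy()
cv2.imwrite("pics/raw_a7.png",a);cv2.imwrite("pics/raw_b7.png",b)
o=np.hstack([cv2.resize(a[140:230,250:340],None,fx=4,fy=4,interpolation=2),cv2.resize(b[140:230,255:355],None,fx=4,fy=4,interpolation=2)])
cv2.imwrite("pics/m7.png",o)
E
```

```text
clock: 11.1
eef_pos: [589.0, 27.9, 85.0]
wrist_force: [0.3, 0.5, 0.0]
finger_gap: 11.6
clock: 11.6
eef_pos: [589.0, 27.9, 85.0]
wrist_force: [0.8, 0.2, 0.0]
finger_gap: 42.3
clock: 12.22
eef_pos: [589.6, 27.8, 212.9]
wrist_force: [-0.6, 0.1, -0.6]
finger_gap: 42.6
clock: 12.85
eef_pos: [590.7, 250.2, 213.3]
eef_rot: [3.141, 0.001, 3.137]
wrist_force: [-0.8, -0.5, -0.6]
finger_gap: 42.7
```

View pics/m7.png

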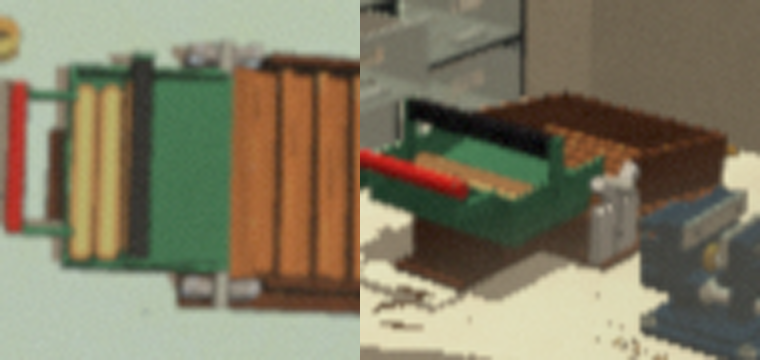

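```bash
python3 - <<'E'
from h import *
import cv2
a=cv2.imread("pics/raw_a7.png").astype(int)[140:230,250:340]
m=(a[:,:,2]>110)&(a[:,:,1]<70)&(a[:,:,0]<70);v,u=np.nonzero(m);print(len(u),u.mean()+250,v.mean()+140,np.polyfit(v,u,1))
print(p2w("top",(u.mean()+250,v.mean()+140),87))
E
python3 go.py 589.5 101.9 130 179.6
```

```text
122 257.8360655737705 179.10655737704917 [ 0.21507604 -0.57481794]
[589.75387459  89.56655541  87.        ]
12.95 [591.2 247.5 213.4] [1.800e+02 1.000e-01 1.796e+02] F [-0.1 -0.5 -0.4] gap 42.3 J [ 0.34  0.51  1.24  0.    1.4  -1.22]
row [ 0.0008 -0.1456  0.0833] -0.0
```

```bash
python3 - <<'E'
from h import *
import cv2
a=cv2.imread("pics/raw_a7.png").astype(int)[140:230,250:260]
m=(a[:,:,2]>110)&(a[:,:,1]<70);v,u=np.nonzero(m);print(len(u),u.mean()+250,v.mean()+140,np.polyfit(v,u,1))
print(p2w("top",(u.mean()+250.,v.mean()+140.),87))
a=cv2.imread("pics/raw_top0.png").astype(int)[208:283,126:150]
m=(a[:,:,2]>110)&(a[:,:,1]<70);v,u=np.nonzero(m);print(len(u),p2w("top",(u.mean()+126.,v.mean()+208.),48), "expect",435.3+74*.175,305.8+74*.985)
E
```

```text
115 253.49565217391304 178.73913043478262 [-0.04120455  5.09188058]
[590.56025047  99.97407451  87.        ]
124 [449.50002112 379.51288313  48.        ] expect 448.25 378.69
```

```bash
python3 -m handwheel '[[0.001,-0.05,0.02,0],[0.001,-0.1,0.05,0],[0.001,-0.135,0.075,0],[0.001,-0.146,0.083,0],[0.001,-0.146,0.083,0]]' 0.7 12|grep -v rot;  python3 -m handwheel '[[0,0,0,0],[0,0,0,0]]' |grep -v rot; python3 go.py 589.6 101.5 74 179.6
```

```text
clock: 13.58
eef_pos: [589.4, 100.7, 130.7]
wrist_force: [0.3, -0.2, -0.2]
finger_gap: 27.6
clock: 13.82
eef_pos: [589.7, 101.6, 131.6]
wrist_force: [-0.1, 0.6, -0.5]
finger_gap: 27.9
13.825 [589.7 101.6 131.6] [1.799e+02 1.000e-01 1.795e+02] F [-0.1  0.6 -0.5] gap 27.9 J [ 0.11  0.48  1.47  0.    1.19 -1.45]
row [ 0.0003 -0.0002  0.0576] -0.1
```

```bash
python3 -m handwheel '[[0,0,0.015,0],[0,0,0.035,0],[0,0,0.05,0],[0,0,0.057,0],[0,0,0.057,0]]'|grep -v rot;  python3 -m handwheel '[[0,0,0,0],[0,0,0,0],[0,0,0,0],[0,0,0,0],[0,0,0,0]]' 1 12; python3 - <<'E'
from cell import cams
import cv2,numpy as np
b=cams.camera("scene")[:,:,::-1].copy()
cv2.imwrite("pics/m8.png",cv2.resize(b[120:220,235:345],None,fx=5,fy=5,interpolation=2))
E
```

```text
clock: 14.45
eef_pos: [589.8, 101.7, 74.2]
wrist_force: [0.4, -0.5, 0.5]
finger_gap: 28.5
clock: 15.08
eef_pos: [589.9, 101.8, 74.4]
eef_rot: [3.141, 0.002, 3.134]
wrist_force: [-0.3, 0.9, 1.3]
finger_gap: 11.5
```

View pics/m8.png

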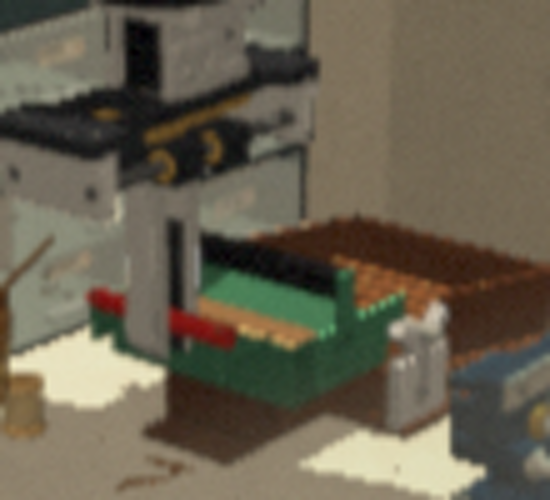

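```bash
python3 -m handwheel '[[0,-0.0006,-0.0022,0],[0,-0.0012,-0.0045,0],[0,-0.0018,-0.0067,0],[0,-0.0025,-0.0089,0],[0,-0.0032,-0.0111,0]]'|grep -v rot;  python3 go.py 589.9 94.5 96.3 179.6
```

```text
clock: 15.75
eef_pos: [589.8, 98.5, 85.6]
wrist_force: [0.5, 0.1, -1.9]
finger_gap: 11.9
15.75 [589.8  98.5  85.6] [1.799e+02 1.000e-01 1.795e+02] F [ 0.5  0.1 -1.9] gap 11.9 J [ 0.1   0.53  1.51  0.    1.1  -1.46]
row [-0.0001 -0.004  -0.0107] -0.1
```

```bash
python3 -m handwheel '[[0,-0.0008,-0.0021,0],[0,-0.0016,-0.0043,0],[0,-0.0024,-0.0065,0],[0,-0.0032,-0.0087,0],[0,-0.0041,-0.0108,0]]'|grep -v rot; python3 -m handwheel '[[0,0,0,0],[0,0,0,0],[0,0,0,0],[0,0,0,0]]'|grep -v rot; python3 go.py 589.9 89.4 106.7 179.6
```

```text
clock: 16.38
eef_pos: [589.8, 94.4, 96.5]
wrist_force: [0.1, 0.2, -2.5]
finger_gap: 11.3
clock: 16.88
eef_pos: [589.8, 94.4, 96.5]
wrist_force: [0.6, 0.3, -1.7]
finger_gap: 11.7
16.875 [589.8  94.4  96.5] [1.799e+02 1.000e-01 1.796e+02] F [ 0.6  0.3 -1.7] gap 11.7 J [ 0.1   0.52  1.5   0.    1.12 -1.47]
row [-0.0002 -0.005  -0.0102] -0.0
```

Up to 15°, with a wait.

```bash
python3 -m handwheel '[[0,-0.0009,-0.0021,0],[0,-0.0019,-0.0042,0],[0,-0.0029,-0.0063,0],[0,-0.004,-0.0083,0],[0,-0.005,-0.0103,0]]'|grep -v rot; python3 -m handwheel '[[0,0,0,0],[0,0,0,0],[0,0,0,0],[0,0,0,0],[0,0,0,0]]'|grep -v rot;python3 -m handwheel '[[0,0,0,0],[0,0,0,0],[0,0,0,0],[0,0,0,0],[0,0,0,0]]'|grep -v rot; python3 go.py 589.9 83.4 116.6 179.6
python3 - <<'E'
from cell import cams
import cv2,numpy as np
a=cams.camera("top")[:,:,::-1].copy();b=cams.camera("scene")[:,:,::-1].copy()
o=np.hstack([cv2.resize(a[140:230,260:375],None,fx=4,fy=4,interpolation=2),cv2.resize(b[130:220,265:350],None,fx=4,fy=4,interpolation=2)])
cv2.imwrite("pics/m9.png",o)
E
```

```text
clock: 17.5
eef_pos: [589.7, 89.4, 107.0]
wrist_force: [-0.7, 2.3, -1.5]
finger_gap: 11.2
clock: 18.12
eef_pos: [589.7, 89.4, 107.1]
wrist_force: [0.1, 0.9, -0.6]
finger_gap: 11.6
clock: 18.75
eef_pos: [589.7, 89.4, 107.0]
wrist_force: [0.4, 1.2, -1.2]
finger_gap: 11.8
18.75 [589.7  89.4 107. ] [1.799e+02 1.000e-01 1.795e+02] F [ 0.4  1.2 -1.2] gap 11.8 J [ 0.09  0.5   1.5   0.    1.14 -1.47]
row [-0.0003 -0.0059 -0.0096] -0.1
```

View pics/m9.png

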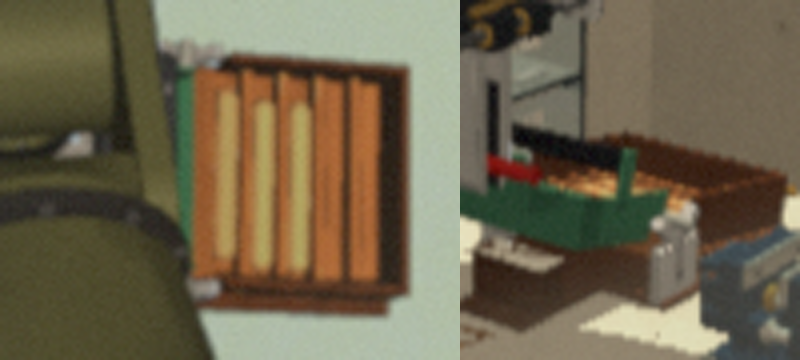

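```bash
python3 -m handwheel '[[0,0.001,0.002,0],[0,0.002,0.0041,0],[0,0.003,0.0062,0],[0,0.004,0.0083,0],[0,0.0051,0.0104,0]]'|grep -v rot; python3 -m handwheel '[[0,0.0009,0.0021,0],[0,0.0017,0.0043,0],[0,0.0025,0.0065,0],[0,0.0033,0.0087,0],[0,0.0041,0.0108,0]]'|grep -v rot; python3 -m handwheel '[[0,0.0007,0.0022,0],[0,0.0014,0.0044,0],[0,0.002,0.0066,0],[0,0.0026,0.0086,0],[0,0.0032,0.0100,0]]'|grep -v rot;python3 go.py 589.9 101.8 74.4 179.6
```

```text
clock: 19.48
eef_pos: [589.8, 94.5, 96.5]
wrist_force: [-0.5, 1.2, 0.1]
finger_gap: 11.4
clock: 20.1
eef_pos: [589.8, 98.6, 85.5]
wrist_force: [1.2, 0.3, -0.6]
finger_gap: 11.4
clock: 20.72
eef_pos: [589.8, 101.8, 75.3]
wrist_force: [-0.2, -0.3, 0.7]
finger_gap: 11.7
20.725 [589.8 101.8  75.3] [1.800e+02 1.000e-01 1.795e+02] F [-0.2 -0.3  0.7] gap 11.7 J [ 0.11  0.55  1.51  0.    1.08 -1.45]
row [-0.0001  0.      0.0009] -0.1
```

```bash
python3 -m handwheel '[[0,0,0.0005,0],[0,0,0.001,0],[0,0,0.001,0]]'|grep -v rot; python3 -m handwheel '[[0,0,0,0],[0,0,0,0],[0,0,0,0],[0,0,0,0]]' 0.7|grep -v rot; python3 -m handwheel '[[0,0,-0.006,0],[0,0,-0.02,0],[0,0,-0.05,0],[0,0,-0.1,0],[0,0,-0.13,0]]'|grep -v rot; python3 -m handwheel '[[0,0.05,0,0],[0,0.1,0,0],[0,0.15,0,0],[0,0.2,0,0],[0,0.2,0,0]]';python3 - <<'E'
from cell import cams
import cv2,numpy as np
a=cams.camera("top")[:,:,::-1].copy();b=cams.camera("scene")[:,:,::-1].copy()
cv2.imwrite("pics/raw_a10.png",a)
o=np.hstack([cv2.resize(a[140:230,245:365],None,fx=4,fy=4,interpolation=2),cv2.resize(b[130:220,255:335],None,fx=4,fy=4,interpolation=2)])
cv2.imwrite("pics/m10.png",o)
E
```

```text
clock: 21.1
eef_pos: [590.0, 101.8, 74.6]
wrist_force: [-0.1, 1.0, 3.0]
finger_gap: 11.6
clock: 21.6
eef_pos: [590.0, 101.8, 74.5]
wrist_force: [-0.0, 1.0, -0.3]
finger_gap: 28.2
clock: 22.22
eef_pos: [590.1, 101.8, 208.3]
wrist_force: [0.2, 0.1, -1.2]
finger_gap: 28.1
clock: 22.85
eef_pos: [590.9, 304.8, 209.1]
eef_rot: [3.14, 0.007, 3.137]
wrist_force: [-0.2, -1.7, -0.5]
finger_gap: 28.3
```

View pics/m10.png

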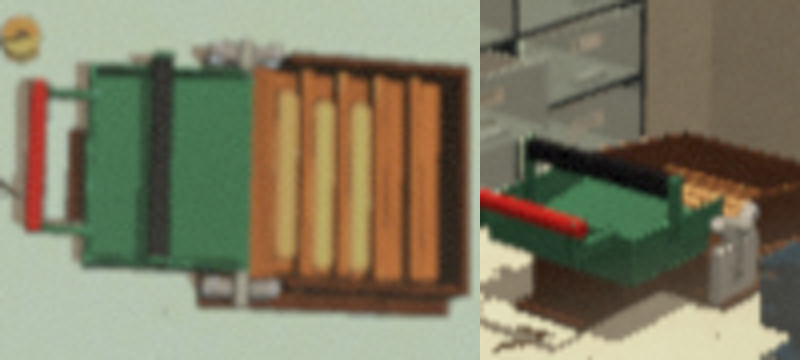

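```bash
python3 - <<'E'
from h import *
import cv2
g=np.array([30,54,78,102,126]);c,s=np.cos(np.radians(9)),np.sin(np.radians(9))
x=g*c-8*s;z=47-g*s-8*c
print((w2p("top",np.c_[589+0*x,-27-x,z+8])-[245,140])[:, 0].round(1)*4)
a=cv2.imread("pics/raw_top0.png").astype(float);b=cv2.imread("pics/raw_a10.png").astype(float)
for n,(u,v) in {"sander":(355,261),"spool":(250,149),"glue":(235,133)}.items():
    print(n,abs(a-b)[v-10:v+10,u-10:u+10].mean())
E
```

```text
[280.8 317.6 354.  390.4 426.4]
sander 12.501666666666667
spool 16.551666666666666
glue 15.034166666666666
```

```bash
python3 -c "
from cell import manip;print(manip.sign_off())"
```

```text
the job is handed in; nothing more can be done
None
```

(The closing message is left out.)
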